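# Roll a specimen jar up the chute to the reader and scan it

### The job

With your fingertips, roll the specimen jar that lies in the sloped chute up to the top, until it drops behind the crest and lies against the end stop, where it cannot roll back; then press the button on top of the code reader beyond the stop fully down and let it go. Only push the jar along the chute, never lift or carry it, and leave the other things on the bench standing where they are.

Things in the scene. Friction and masses are not known exactly. Their poses are not given: they have to be found in the camera images.
- chute: Fixed metal chute (gutter) 250 mm long, 88 mm wide, on the bench; its place and turn vary. Origin on the bench under its middle; x points uphill, y across, z up. A low lip (x = -130 to -124 mm, top at z = 20 mm) closes the low end. Side walls 5 mm thick rise 12 mm above the sloped floor; beside the pocket at the high end their top is at z = 48 mm.
- ramp: The chute's grey sloped floor, 76 mm wide, fixed to it, rising 7 degrees. Origin at the crest, mid-width, on the floor's surface; x uphill along the slope, z square to it. In the chute's frame the crest is at x = 70 mm, z = 36 mm; the floor's low end is at x = -124 mm, z = 12 mm. Behind the crest the floor steps down 8 mm into a pocket floored with black rubber.
- end_stop (a point): Middle of the top edge of the end stop, a plate across the chute's high end that closes the pocket. In the chute's frame: x = 112 mm (the face that the jar rests against), z = 56 mm.
- jar: White round jar with grey ribbed cap, 44 mm diameter, 70 mm long, 80 to 170 g, lying across the chute. Origin at its centre; y is its axis, to the cap; x and z turn as it rolls. It starts against the low lip and rolls back down if let go before the crest. Home, against the end stop, its centre is at x = 90 mm, z = 48 mm in the chute's frame.
- reader: Fixed code reader, pale box 80 x 90 x 50 mm high with a dark window towards the chute, on the bench beyond the chute's end stop. Origin under its middle, x points away from the chute.
- scan_button_top (a point): Middle of the top face of the round push button (30 mm in diameter) on top of the reader; it is pressed straight down.
- scan_button (a joint): Button travel in m: 0 up, 0.006 fully down; fully down takes 5 N, and it springs back.
- spare_jar: Bystander: an equal jar (44 mm diameter, 70 mm high) standing upright on the bench. Origin under its middle.
- dropper: Bystander: small amber bottle, 38 mm diameter, 85 mm high, standing. Origin under its middle.
- slide_box: Bystander: flat grey slide box 85 x 100 x 35 mm high on the bench. Origin under its middle.
Mind the look-alikes: they are no part of the job. What is shaped like the jar but blue or red is not meant.

How it is judged:
On the way, in this order (a step that is already met when the one before it is completed fails the run):
1. the jar lies in the pocket behind the crest (x of jar in the frame of chute between 0.083 and 0.097 m and y of jar in the frame of chute between -0.012 and 0.012 m and z of jar in the frame of chute between 0.04 and 0.053 m and linear speed of jar below 0.03 m/s), for 0.3 s.
2. the reader's button is pressed fully down with the jar in the pocket (x of jar in the frame of chute between 0.083 and 0.097 m and y of jar in the frame of chute between -0.012 and 0.012 m and z of jar in the frame of chute between 0.04 and 0.053 m and value of joint scan_button above 0.0045 m), for 0.05 s.
At the end, for the whole second after the job is handed in: The jar is at rest in the pocket: centre 83 to 97 mm from the chute's origin along its x, within 12 mm of its middle line, 40 to 53 mm above the bench, lying across the chute within 0.15 rad; the button is up again (under 2 mm) (x of jar in the frame of chute between 0.083 and 0.097 m and y of jar in the frame of chute between -0.012 and 0.012 m and z of jar in the frame of chute between 0.04 and 0.053 m and linear speed of jar below 0.02 m/s and angle between the y axis of jar and the y axis of chute, either way round below 0.15 rad and value of joint scan_button below 0.002 m); the robot touches nothing.
It fails at once if the jar is lifted more than 15 mm off the chute's sloped floor (z of jar in the frame of ramp above 0.037 m).
It fails at once if spare jar is moved by more than 30 mm or tipped (distance of spare_jar from where it was at the start of the episode above 0.03 m or angle between spare_jar's own z axis and vertical above 0.3 rad).
It fails at once if dropper is moved by more than 30 mm or tipped (distance of dropper from where it was at the start of the episode above 0.03 m or angle between dropper's own z axis and vertical above 0.3 rad).
It fails at once if slide box is moved by more than 30 mm or tipped (distance of slide_box from where it was at the start of the episode above 0.03 m or angle between slide_box's own z axis and vertical above 0.3 rad).
It also fails if it takes over 42 s, if anything falls off the work surface, if the arm or the gripper's body presses on something with over 40 N, if the wrist force passes 120 N, or if a joint passes its speed limit or range.

### The arm

A 6-joint arm with a two-finger parallel gripper is mounted at the origin on the work surface. World frame = base frame: x ahead of the robot, y to its left, z up, the work surface at z = 0. Lengths are in m, angles in rad, forces in N, time in s.
With the tool pointing down it reaches from about 0.375 to 0.9 m from the base axis. Payload 3.1 kg.
Tool frame: the origin (TCP) lies on the centre line of the jaws, within the pads' length; the fingertips stand 19 mm ahead of it and the grasp point (between the pads) is the TCP; z points along the fingers, y is the direction in which the jaws open and shut (so a half turn about z gives the same grasp; the last joint's range is limited). The gripper opens to 85 mm and grips with 20 to 120 N. Pads are 22 mm wide; open, the fingers measure 114 mm over their backs; the gripper's body (76 mm by 85 mm) begins 54 mm behind the grasp point. The pads swing forward as they close: fully open they stand 13 mm farther back than shut.
Start: joints at [-1.387, 0.527, 1.433, -0, 1.181, -0.178], TCP at [0.221, -0.585, 0.25] pointing down, gripper open.
Joint ranges: [-3.08, 3.08], [-0.75, 2.2], [0.22, 2.44], [-1.43, 4.57], [0, 2.65], [-2.85, 2.85]. Speed limits (rad/s): [2.79, 2.79, 3.14, 3.14, 3.14, 3.14].

### API

Orientations are given as a unit quaternion [x, y, z, w].
In Python, from station import manip, imaging, workorder gives the robot as it stands.
- The arm moves only by the shell command python3 -m creep 'ROWS' [FORCE]. ROWS is a JSON object of lists of equal length, an entry for each row: "claw": the finger opening in cm, from 0 to 8.54; "dp": the shift along the tool's x, y, z in cm, a list of three; "roll": the turn about the tool's z in rad. In form: {"claw": [claw, ...], "dp": [[dx, dy, dz], ...], "roll": [roll, ...]}. A call has 1 to 12 rows; each row is the pose to reach, as a shift and turn from the pose commanded when the call began, along the tool's axes at that moment; what a row does not reach only later rows make up. A row lasts 1/10 s, in which the tool goes at most 50 mm and 8.59 degrees, less where a joint would pass 70% of its speed; a pose out of reach is approached as far as the arm can. A call with a gripper value outside its range is refused whole. The fingers move at their own pace and stop on an object; FORCE is the grip in N (left out, the last holds). Time passes only in rows, so rows that repeat a pose let the fingers close. It gives the time, the measured TCP pose, the force and the opening at its end, in the units of the state.
- manip.sense(): the state, without advancing time (a new reading comes with each control period).
- imaging.snapshot(name): name is "scene" or "top" or "wrist"; returns a dict with "image" (420x560x3 uint8, red, green, blue), "z_map" (420x560 float32, m along the optical axis (not along the pixel's ray), 0 where there is no reading), "vfov" (degrees; the focal length in pixels is half the picture's height over the tangent of half this angle, whatever the lens; pixels are square), "cx", "cy" (the principal point, pixels), "R" (3x3) and "t" (3): a world point X has camera coordinates R X + t. Camera axes: x right, y down, z forward; pixel columns grow to the right and rows downward; lengths in m; the calibration is good to about 2 mm. A picture is of the moment at which its call begins.
- workorder.sign_off(): hands the job in, once; it reports no verdict.
The state is a dict: "t": time; "q": joint angles; "qd": joint speeds; "tau": joint torques, N m; "tcp_pos": TCP position; "tool_rot": TCP orientation; "force": force on the tool from outside, world axes, zero at the start; "ft_torque": the same for the moment, N m; "finger_gap": opening from 0.0 (shut) to 1.0 (fully open).
Only numpy, scipy, OpenCV 4.12 (cv2) and the standard library are available. Lean on these libraries where they do the work, as an engineer would, in place of code of your own. Each camera call takes 0.05 s, during which the arm holds its last target.

## Working session

There is one attempt and no reset: what is moved stays moved. The work goes in short steps, Python scripts to look and compute and a shell command to move; the robot and the scene stay as the last step left them, time stands still between calls to the robot, and variables do not carry over. Pictures are saved under pics/ and viewed, and the job is handed in when it is done.

```bash
ls; mkdir -p pics; python3 - <<'E'
from station import manip, imaging, workorder
import cv2, numpy as np, pickle
s=manip.sense(); print(s)
for n in ["scene","top"]:
    d=imaging.snapshot(n); pickle.dump(d,open(f"pics/{n}0.pkl","wb"))
    cv2.imwrite(f"pics/{n}0.png",d["image"][:,:,::-1]); print(n,d["vfov"],d["cx"],d["cy"],d["R"],d["t"])
E
```

```text
pics
{'t': 0.0, 'q': array([-1.38753616e+00,  5.28475787e-01,  1.43391628e+00, -5.74451645e-07,
        1.18137487e+00, -1.78524885e-01]), 'qd': array([-0.00160803, -0.00020523, -0.00032052,  0.00044674, -0.00031805,
        0.00131668]), 'tau': array([-1.77122220e-03, -4.42359531e+01, -1.78020823e+01, -4.77937538e-04,
        8.45506409e-03, -5.32251363e-06]), 'tcp_pos': array([ 0.22110283, -0.58386107,  0.24932321]), 'tool_rot': array([ 9.83682912e-01,  1.79907607e-01, -2.83956039e-06, -1.08713888e-03]), 'force': array([-0.78195486,  1.25564272,  0.07137032]), 'ft_torque': array([-0.01483611,  0.04703862,  0.02401857]), 'finger_gap': 1.0002316995650342}
scene 55.48211769320712 288.86882858491987 212.24595238219862 [[-0.39079105  0.920454   -0.00684   ]
 [ 0.61715441  0.25649342 -0.74386259]
 [-0.68293688 -0.29491618 -0.66829758]] [ 0.20969906 -0.27731398  1.21587728]
top 52.53041992358164 272.0112682740015 208.57728902951516 [[ 0.00435577 -0.9995882   0.02836301]
 [-0.99899334 -0.00561602 -0.0445059 ]
 [ 0.04464686 -0.0281406  -0.99860641]] [-0.03150516  0.56020676  0.92636068]
```

View pics/scene0.png

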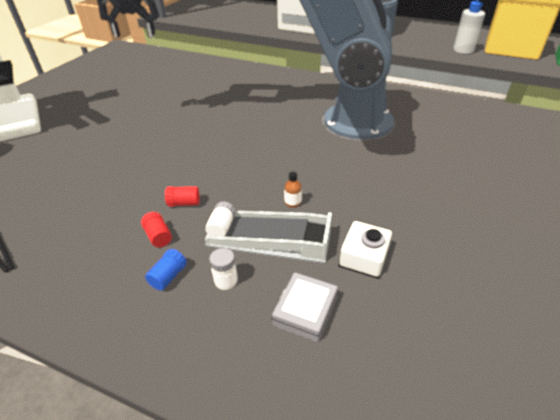

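View pics/top0.png

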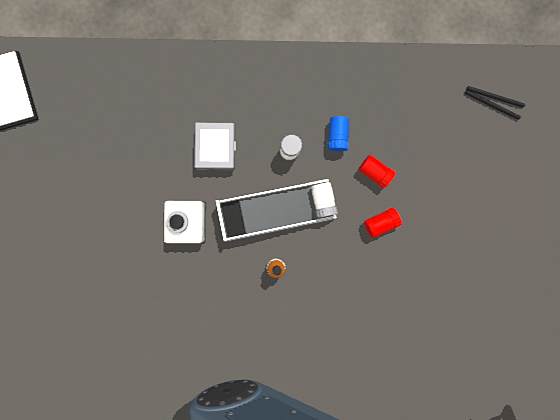

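The scene view shows the white jar with its grey cap lying in the chute's low end (220,215), and the reader at (366,248). The top view shows the jar at (323,198), the chute's pocket at (232,218) and the button at (177,221). There are four jar-shaped candidates. The red ones (378,171) and (383,222) and the blue one (339,133) are the wrong colour. The white one at (290,147) stands upright, so it is the spare. The one lying in the chute at (323,198) is the one meant. I'll check it in an enlarged crop.

```bash
cat > h.py <<'E'
import numpy as np, cv2, pickle
def f(d): return d["image"].shape[0]/2/np.tan(np.radians(d["vfov"])/2)
def pts(d):
    z=d["z_map"]; h,w=z.shape; u,v=np.meshgrid(np.arange(w),np.arange(h)); F=f(d)
    c=np.stack([(u-d["cx"])/F*z,(v-d["cy"])/F*z,z],-1)
    P=(c-d["t"])@d["R"]; P[z==0]=np.nan; return P
def ray(d,u,v,zp):
    F=f(d); r=d["R"].T@np.array([(u-d["cx"])/F,(v-d["cy"])/F,1]); o=-d["R"].T@d["t"]
    return o+r*(zp-o[2])/r[2]
def proj(d,X):
    c=d["R"]@np.asarray(X)+d["t"]; return c[:2]/c[2]*f(d)+[d["cx"],d["cy"]]
E
python3 - <<'E'
from h import *
d=pickle.load(open("pics/top0.pkl","rb")); P=pts(d)
im=d["image"][:,:,::-1]
cv2.imwrite("pics/crop0.png",cv2.resize(im[165:255,150:350],None,fx=4,fy=4,interpolation=cv2.INTER_CUBIC))
# sanity bench height
print("bench",np.nanmedian(P[300:330,60:160,2]))
hsv=cv2.cvtColor(d["image"],cv2.COLOR_RGB2HSV)
Z=np.nan_to_num(P[...,2])
# objects: connected comps above 8 mm
m=((Z>0.008)&(Z<0.2)).astype(np.uint8); m[370:]=0
n,l,st,c=cv2.connectedComponentsWithStats(m)
for i in range(1,n):
    if st[i,4]>80:
        q=P[l==i]; r=cv2.minAreaRect(q[:,:2].astype(np.float32)*1000)
        print(st[i],c[i].round(),"zmax",np.percentile(q[:,2],98).round(4),"rect mm",np.round(r[0],1),np.round(r[1],1),round(r[2],1))
E
```

```text
bench -0.0003116329478508841
[   0   51   38   78 2013] [14. 92.] zmax 0.0171 rect mm [819.8 551.1] [158.8  83.4] 16.7
[466  86  60  33 382] [495. 100.] zmax 0.0134 rect mm [ 808.6 -534.3] [137.4  37.2] 70.5
[328 116  22  35 661] [339. 133.] zmax 0.0462 rect mm [ 726.4 -174.5] [44.9 70.2] 88.4
[ 195  122   41   48 1887] [215. 146.] zmax 0.0384 rect mm [697.1  96.5] [101.2  87.2] 0.2
[281 134  22  26 425] [291. 146.] zmax 0.0728 rect mm [691.3 -67.3] [43.7 43.5] 30.7
[359 155  37  33 666] [377. 171.] zmax 0.0459 rect mm [ 644.1 -259.1] [70.  43.5] 54.6
[ 216  179  122   62 4649] [276. 209.] zmax 0.0581 rect mm [558.5 -39.5] [ 90.5 249.2] 12.4
[ 165  201   41   42 1676] [185. 221.] zmax 0.0731 rect mm [531.5 158.3] [89.1 80.2] 0.6
[365 208  38  30 682] [383. 222.] zmax 0.046 rect mm [ 530.1 -271.4] [44.5 70.1] 25.5
[267 259  19  19 274] [276. 268.] zmax 0.0868 rect mm [433.1 -37.8] [37.3 36.8] 45.0
```

View pics/crop0.png

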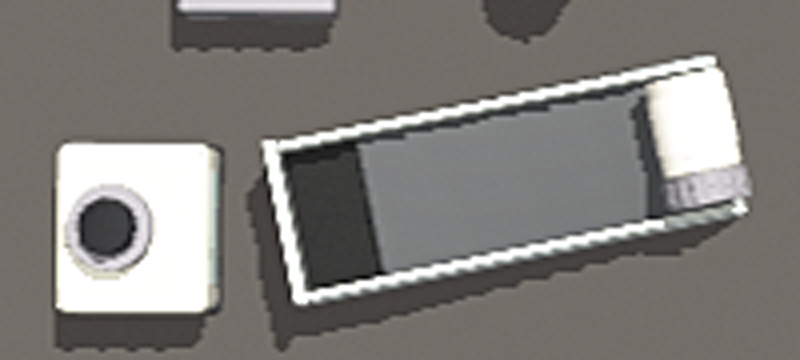

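The crop confirms it: a white body (695,120) with a grey ribbed cap (705,188), lying across the chute's low end. Next I'll fit the chute frame and the button.

```bash
python3 - <<'E'
from h import *
d=pickle.load(open("pics/top0.pkl","rb")); P=pts(d)
# refine chute yaw with the long walls: white rim, bounding edges from grey/black floor boundary too
yaw=np.radians(102.4); ex=np.array([np.cos(yaw),np.sin(yaw)]); ey=np.array([-ex[1],ex[0]])
c0=np.array([.5585,-.0395])+0.005*ex
reg=np.zeros(P.shape[:2],bool); reg[175:245,212:342]=1
X=(P[...,:2]-c0)@ex; Y=(P[...,:2]-c0)@ey; Z=P[...,2]
for lo in np.arange(-.14,.13,.01):
    m=reg&(X>lo)&(X<lo+.01)&(Z>0.006)
    if m.sum()<5: continue
    mm=m&(abs(Y)<.025)
    print(f"{lo+.005:.3f} Y {Y[m].min()*1e3:.1f} {Y[m].max()*1e3:.1f} zmid {np.median(Z[mm])*1e3 if mm.any() else np.nan:.1f} expfloor {36+(lo*1e3+5-70)*np.tan(np.radians(7)):.1f}  zmax {Z[m].max()*1e3:.1f}")
# jar
m=reg&(X<-.07)&(Z>36+0*Z-36+0.038)
r=cv2.minAreaRect((np.stack([X[m],Y[m]],1)*1000).astype(np.float32));print("jar high rect",r,"ztop",np.percentile(Z[m],97))
# crest by brightness along Y=0 , stop
for x in np.arange(.05,.125,.004):
    w=c0+x*ex; u,v=proj(d,[*w,.036]).round().astype(int); print(round(x,3),(u,v),d["image"][v,u],Z[v,u].round(4))
# reader / button
m=np.zeros_like(reg); m[195:250,160:210]=1
for a,b in ((.045,.056),(.056,.062),(.062,.066),(.066,.07),(.07,.08)):
    k=m&(Z>a)&(Z<b)
    if k.sum()>5:
        print(a,b,k.sum(),cv2.minEnclosingCircle((P[k][:,:2]*1000).astype(np.float32)),np.median(Z[k]))
np.set_printoptions(linewidth=200)
print((Z[208:236:2,162:192:2]*1000).round(0))
print(d["image"][208:236:2,162:192:2].mean(-1).round())
for n,o in (("spare",(.6913,-.0673)),("drop",(.433,-.038)),("box",(.697,.0965)),("red1",(.644,-.259)),("red2",(.530,-.271)),("blue",(.726,-.1745))):
    print(n,((np.array(o)-c0)@ex).round(3),((np.array(o)-c0)@ey).round(3))
E
```

```text
-0.125 Y -42.7 45.1 zmid 50.0 expfloor 12.1  zmax 56.3
-0.115 Y -44.4 44.9 zmid 56.3 expfloor 13.3  zmax 60.0
-0.105 Y -44.6 45.7 zmid 57.1 expfloor 14.5  zmax 62.3
-0.095 Y -45.0 45.0 zmid 52.7 expfloor 15.7  zmax 59.8
-0.085 Y -45.1 45.3 zmid 18.4 expfloor 17.0  zmax 50.3
-0.075 Y -45.2 45.6 zmid 17.8 expfloor 18.2  zmax 32.9
-0.065 Y -45.4 45.5 zmid 19.1 expfloor 19.4  zmax 34.4
-0.055 Y -45.1 45.3 zmid 20.6 expfloor 20.7  zmax 34.3
-0.045 Y -45.6 45.6 zmid 21.7 expfloor 21.9  zmax 36.6
-0.035 Y -42.5 45.9 zmid 23.0 expfloor 23.1  zmax 39.7
-0.025 Y -43.2 44.5 zmid 24.3 expfloor 24.3  zmax 39.8
-0.015 Y -42.6 44.8 zmid 25.8 expfloor 25.6  zmax 41.6
-0.005 Y -46.2 45.4 zmid 26.7 expfloor 26.8  zmax 41.9
0.005 Y -43.3 44.9 zmid 27.6 expfloor 28.0  zmax 42.4
0.015 Y -43.4 44.7 zmid 29.4 expfloor 29.2  zmax 44.2
0.025 Y -43.2 45.0 zmid 30.8 expfloor 30.5  zmax 44.8
0.035 Y -43.5 45.3 zmid 31.6 expfloor 31.7  zmax 46.5
0.045 Y -43.5 43.7 zmid 33.1 expfloor 32.9  zmax 47.5
0.055 Y -43.7 45.0 zmid 33.9 expfloor 34.2  zmax 48.9
0.065 Y -43.8 44.8 zmid 35.2 expfloor 35.4  zmax 50.3
0.075 Y
[... 3336 characters left out ...]
3.  66.  64.  68.  49. 186. 222. 226. 255.]
 [109. 216. 202. 197.  40.  59.  63.  64.  66.  68.  43. 166. 223. 224. 255.]
 [109. 217. 198. 224.  44.  60.  64.  65.  66.  69.  22. 202. 221. 251. 255.]
 [108. 219. 167. 218. 103.  52.  62.  64.  67.  44.  88. 226. 164. 255. 255.]
 [109. 225. 254. 208. 226. 129.  70.  56.  58. 128. 229. 210. 153. 255. 255.]
 [109. 227. 255. 207. 171. 224. 120. 181. 223. 224. 193. 116. 255. 255. 255.]
 [108. 228. 255. 255. 208. 217. 194. 172. 190. 130. 214. 255. 255. 255. 255.]
 [108. 229. 255. 255. 255. 255. 210. 210. 209. 255. 255. 255. 255. 255. 255.]]
spare -0.061 -0.124
drop 0.023 0.122
box 0.098 -0.164
red1 -0.238 -0.036
red2 -0.225 0.078
blue -0.173 -0.135
```

```bash
cat >> h.py <<'E'
C0=np.array([.5574,-.0346]); YAW=np.radians(102.4)
EX=np.array([np.cos(YAW),np.sin(YAW)]); EY=np.array([-EX[1],EX[0]])
def where(s):
    from scipy.spatial.transform import Rotation as Ro
    R=Ro.from_quat(s["tool_rot"]).as_matrix(); p=s["tcp_pos"]; c=p[:2]-C0
    tx=np.arctan2(R[1,0],R[0,0])
    print("t",s["t"],"tcp",p.round(4),"chute xy mm",(1e3*np.array([c@EX,c@EY])).round(1),"toolx-yaw minus chute yaw deg",np.degrees(tx-YAW).round(2),"F",s["force"].round(2),"gap",round(s["finger_gap"],3))
    return R
def need(s,W):
    R=where(s); print("dp cm",(100*R.T@(np.asarray(W)-s["tcp_pos"])).round(2))
E
python3 - <<'E'
from h import *
from station import manip
need(manip.sense(),[*(C0-.150*EX),.25]); 
E
```

```text
t 0.1 tcp [ 0.2211 -0.5839  0.2494] chute xy mm [-464.3  446.4] toolx-yaw minus chute yaw deg -81.67 F [ 0.2  -0.14  0.4 ] gap 1.0
dp cm [ 4.872e+01 -2.463e+01  1.000e-02]
```

```bash
python3 -m creep '{"claw":[3,3,3,3,3,3,3,3,3,3,3,3],"dp":[[4.1,-2,0],[8.1,-4.1,0],[12.2,-6.2,0],[16.2,-8.2,0],[20.3,-10.3,0],[24.4,-12.3,0],[28.4,-14.4,0],[32.5,-16.4,0],[36.5,-18.5,0],[40.6,-20.5,0],[44.7,-22.6,0],[48.7,-24.6,0]],"roll":[-0.12,-0.24,-0.36,-0.48,-0.6,-0.72,-0.84,-0.96,-1.08,-1.2,-1.32,-1.425]}' 40
python3 -m creep '{"claw":[3,3],"dp":[[0,0,0],[0,0,0]],"roll":[0,0]}'
python3 - <<'E'
from h import *
from station import manip,imaging
need(manip.sense(),[*(C0-.150*EX),.25])
d=imaging.snapshot("wrist"); pickle.dump(d,open("pics/w1.pkl","wb")); cv2.imwrite("pics/w1.png",d["image"][:,:,::-1])
E
```

```text
t: 1.3
tcp_pos: [0.5905, -0.1802, 0.2499]
tool_rot: [0.625, 0.781, -0.0, -0.0]
force: [1.3, -0.7, -0.9]
finger_gap: 0.35
t: 1.5
tcp_pos: [0.5897, -0.1809, 0.2497]
tool_rot: [0.626, 0.78, -0.0, -0.001]
force: [0.5, 0.1, -0.8]
finger_gap: 0.356
t 1.5 tcp [ 0.5897 -0.1809  0.2497] chute xy mm [-1.498e+02 -1.000e-01] toolx-yaw minus chute yaw deg 0.09 F [ 0.5   0.14 -0.83] gap 0.356
dp cm [-0.02 -0.01 -0.03]
```

View pics/w1.png

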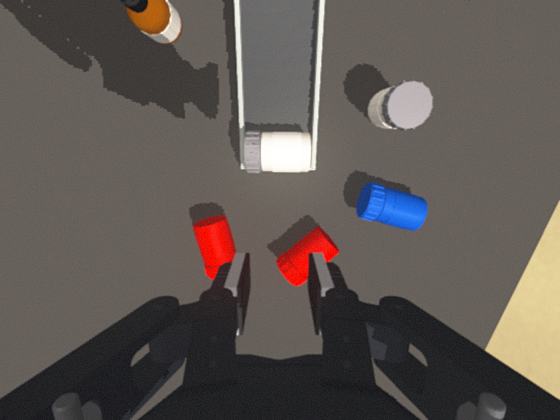

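```bash
python3 - <<'E'
from h import *
d=pickle.load(open("pics/w1.pkl","rb")); P=pts(d)
print("cam",(-d["R"].T@d["t"]).round(3))
for z in (.25,.231,.03,0): print(z,proj(d,[*(C0-.15*EX),z]).round())
r=P[258:300,225:250]; 
# finger depth readings: height of finger tips in world
for (u0,u1) in ((225,250),(308,332)):
    q=P[245:300,u0:u1].reshape(-1,3); q=q[(q[:,2]>.15)&(q[:,2]<.35)]
    if len(q): c=q[:,:2]-C0; print("minz",np.nanpercentile(q[:,2],2).round(4),"x",np.percentile(c@EX,[2,98]).round(4),"y",np.percentile(c@EY,[2,50,98]).round(4))
# jar and red jars in chute frame
c=P[...,:2]-C0; X=c@EX; Y=c@EY; hsv=cv2.cvtColor(d["image"],cv2.COLOR_RGB2HSV)
red=((hsv[...,0]<8)|(hsv[...,0]>172))&(hsv[...,1]>180)&(P[...,2]<.06)&(P[...,2]>.005)
for a,b in ((190,245),(245,345)):
    k=red.copy(); k[:,:a]=0;k[:,b:]=0; print("red X",X[k].min().round(3),X[k].max().round(3),"Y",Y[k].min().round(3),Y[k].max().round(3))
k=(P[...,2]>.045)&(X<-.07)&(X>-.15)&(abs(Y)<.045)&(P[...,2]<.07)
print("jar",cv2.minAreaRect(np.stack([X[k],Y[k]],1).astype(np.float32)*1000), np.percentile(P[k][:,2],97))
E
```

```text
cam [ 0.575 -0.11   0.374]
0.25 [277. 289.]
0.231 [277. 270.]
0.03 [278. 191.]
0 [278. 186.]
minz 0.2358 x [-0.1553 -0.1365] y [0.0141 0.0163 0.024 ]
minz 0.2358 x [-0.1549 -0.1365] y [-0.025  -0.0178 -0.0157]
red X -0.259 -0.184 Y 0.054 0.103
red X -0.272 -0.197 Y -0.074 0.001
jar ((-104.57606506347656, 1.6296157836914062), (69.96342468261719, 41.19400405883789), 89.92758178710938) 0.059123000522647885
```

The wrist view shows the two fingertips at columns 240 and 318, centred on the chute (walls at columns 240 and 318). The jar is at (280,152), and neither red jar is under the tips. I'll descend behind the jar.

```bash
python3 -m creep '{"claw":[3,3,3,3,3,3,3,3,3],"dp":[[0,0,4],[0,0,8],[0,0,12],[0,0,16],[0,0,18.5],[0,0,20],[0,0,20.8],[0,0,20.8],[0,0,20.8]],"roll":[0,0,0,0,0,0,0,0,0]}'
python3 - <<'E'
from h import *
from station import manip,imaging
where(manip.sense())
d=imaging.snapshot("scene"); cv2.imwrite("pics/s2.png",cv2.resize(d["image"][150:300,120:420,::-1],None,fx=2.6,fy=2.6))
E
```

```text
t: 2.45
tcp_pos: [0.5904, -0.1828, 0.0435]
tool_rot: [0.627, 0.779, 0.0, 0.001]
force: [-0.4, 0.7, 0.9]
finger_gap: 0.35
t 2.45 tcp [ 0.5904 -0.1828  0.0435] chute xy mm [-151.8   -0.4] toolx-yaw minus chute yaw deg -0.05 F [-0.39  0.74  0.87] gap 0.35
```

View pics/s2.png

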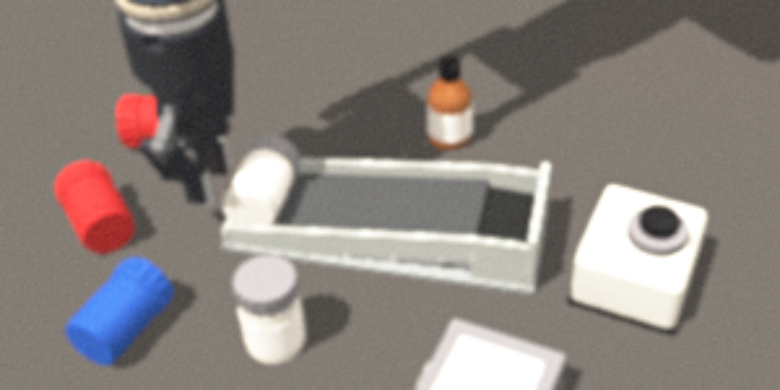

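The fingertips are behind the jar at the low lip, about (205,190) in the crop, with nothing disturbed. I'll push up the slope.

```bash
python3 -m creep '{"claw":[3,3,3,3,3,3,3,3,3,3,3,3],"dp":[[0.4,0,0],[0.8,0,-0.05],[1.2,0,-0.1],[1.6,0,-0.15],[2,0,-0.2],[2.4,0,-0.25],[2.8,0,-0.3],[3.2,0,-0.35],[3.6,0,-0.4],[4.0,0,-0.45],[4.4,0,-0.5],[4.8,0,-0.55]],"roll":[0,0,0,0,0,0,0,0,0,0,0,0]}'
cat > look.py <<'E'
from h import *
from station import manip,imaging
import sys
n=sys.argv[1]
where(manip.sense())
d=imaging.snapshot("top"); P=pts(d); cv2.imwrite(f"pics/{n}t.png",cv2.resize(d["image"][120:290,140:400,::-1],None,fx=3,fy=3))
d=imaging.snapshot("wrist"); cv2.imwrite(f"pics/{n}w.png",d["image"][:,:,::-1]); P=pts(d)
c=P[...,:2]-C0; X=c@EX; Y=c@EY; Z=P[...,2]; fl=.036+(X-.07)*np.tan(np.radians(7))
b=d["image"].min(-1)
k=(Z>fl+.028)&(Z<fl+.05)&(abs(Y)<.04)&(X>-.15)&(X<.068) if len(sys.argv)<3 else (Z>.054)&(Z<.078)&(abs(Y)<.037)&(X>.05)&(X<.105)
m=k.astype(np.uint8); q,l,st,_=cv2.connectedComponentsWithStats(m)
i=1+np.argmax(st[1:,4]); k=l==i
print("jar",st[i],cv2.minAreaRect(np.stack([X[k],Y[k]],1).astype(np.float32)*1000),"top z",np.percentile(Z[k],97).round(4),"x of highest",np.median(X[k][Z[k]>np.percentile(Z[k],85)]).round(4))
E
python3 look.py a
```

```text
t: 3.7
tcp_pos: [0.5793, -0.1348, 0.0478]
tool_rot: [0.627, 0.779, -0.0, -0.0]
force: [-0.9, -2.1, 2.0]
finger_gap: 0.35
t 3.7 tcp [ 0.5793 -0.1348  0.0478] chute xy mm [-102.6    0.2] toolx-yaw minus chute yaw deg -0.03 F [-0.91 -2.14  2.02] gap 0.35
jar [  184   171   181   158 17351] ((-79.15560913085938, 1.4509620666503906), (65.22262573242188, 70.0859146118164), 0.1756688952445984) top z 0.0638 x of highest -0.067
```

View pics/aw.png

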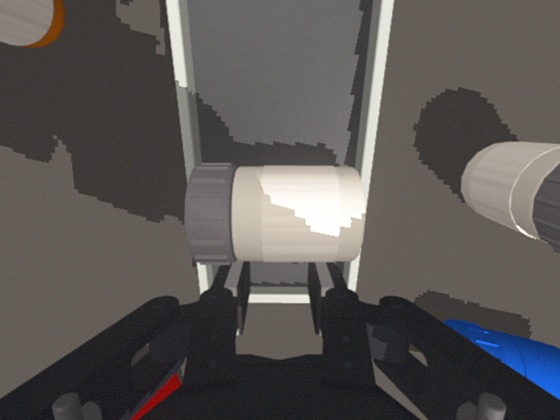

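The wrist view shows the jar rolling squarely, at (275,213), with both tips behind it at (237,275) and (320,275). I'll carry on.

```bash
python3 -m creep '{"claw":[3,3,3,3,3,3,3,3,3,3,3,3],"dp":[[0.5,0,-0.06],[1,0,-0.12],[1.5,0,-0.18],[2,0,-0.25],[2.5,0,-0.31],[3,0,-0.37],[3.5,0,-0.43],[4,0,-0.49],[4.5,0,-0.55],[5,0,-0.61],[5.5,0,-0.68],[6,0,-0.74]],"roll":[0,0,0,0,0,0,0,0,0,0,0,0]}'
python3 look.py b
```

```text
t: 5.0
tcp_pos: [0.5664, -0.0762, 0.0553]
tool_rot: [0.627, 0.779, -0.0, -0.0]
force: [0.1, -1.8, 2.1]
finger_gap: 0.35
t 5.0 tcp [ 0.5664 -0.0762  0.0553] chute xy mm [-42.5   0.2] toolx-yaw minus chute yaw deg -0.02 F [ 0.13 -1.83  2.11] gap 0.35
jar [  184   170   181   159 17412] ((-18.773117065429688, 1.7997817993164062), (69.92974853515625, 65.7744140625), 88.84455871582031) top z 0.0712 x of highest -0.0067
```

View pics/bw.png

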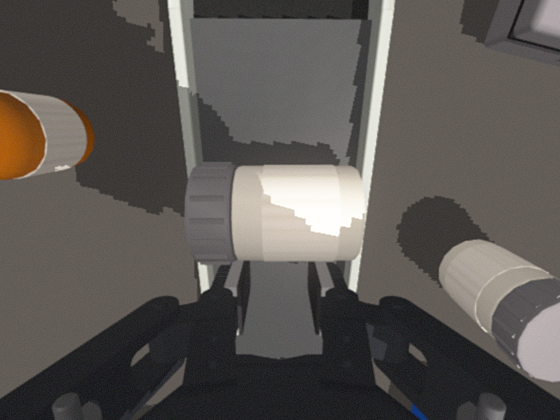

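The jar is still square at (275,213), with the crest edge at row 18. I'll push 6 cm more.

```bash
python3 -m creep '{"claw":[3,3,3,3,3,3,3,3,3,3,3,3],"dp":[[0.5,0,-0.06],[1,0,-0.12],[1.5,0,-0.18],[2,0,-0.25],[2.5,0,-0.31],[3,0,-0.37],[3.5,0,-0.43],[4,0,-0.49],[4.5,0,-0.55],[5,0,-0.61],[5.5,0,-0.68],[6,0,-0.74]],"roll":[0,0,0,0,0,0,0,0,0,0,0,0]}'
python3 look.py c
python3 -m creep '{"claw":[3,3,3,3,3,3,3,3,3,3,3,3],"dp":[[0.3,0,-0.04],[0.6,0,-0.07],[0.9,0,-0.11],[1.2,0,-0.15],[1.5,0,-0.18],[1.8,0,-0.2],[2.1,0,-0.2],[2.4,0,-0.2],[2.7,0,-0.2],[2.8,0,-0.2],[2.8,0,-0.2],[2.8,0,-0.2]],"roll":[0,0,0,0,0,0,0,0,0,0,0,0]}'
python3 look.py d x
```

```text
t: 6.3
tcp_pos: [0.5535, -0.0176, 0.0627]
tool_rot: [0.627, 0.779, -0.0, -0.0]
force: [0.9, -2.4, 1.7]
finger_gap: 0.35
t 6.3 tcp [ 0.5535 -0.0176  0.0627] chute xy mm [17.5  0.1] toolx-yaw minus chute yaw deg -0.02 F [ 0.87 -2.37  1.7 ] gap 0.35
jar [  184   187   181   138 14582] ((38.053836822509766, 1.5407257080078125), (70.05017852783203, 59.88774490356445), 89.99894714355469) top z 0.0787 x of highest 0.0533
t: 7.6
tcp_pos: [0.5475, 0.0095, 0.0645]
tool_rot: [0.627, 0.779, -0.0, -0.0]
force: [0.4, -0.3, -0.1]
finger_gap: 0.351
t 7.6 tcp [0.5475 0.0095 0.0645] chute xy mm [45.2  0.2] toolx-yaw minus chute yaw deg -0.02 F [ 0.42 -0.25 -0.12] gap 0.351
jar [  186   159   176    69 11267] ((88.434814453125, 1.3238525390625), (33.12179183959961, 70.27373504638672), 0.006584683433175087) top z 0.0728 x of highest 0.0942
```

View pics/dw.png

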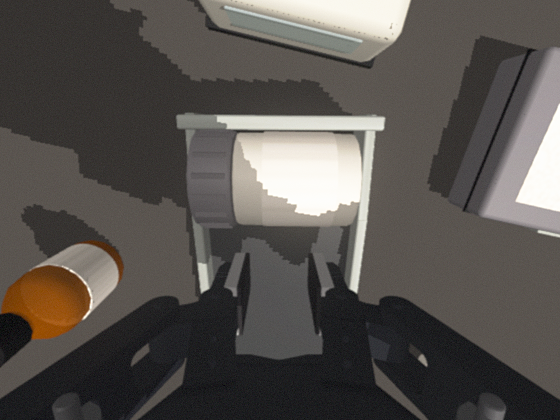

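The jar has dropped into the pocket against the end stop, at (275,180) with the stop at row 122, and the tips are no longer touching it. I'll back off, lift and shut the fingers, then check from above.

```bash
python3 -m creep '{"claw":[3,3,3,0,0,0,0,0,0,0,0,0],"dp":[[-1,0,-0.3],[-2,0,-0.5],[-2,0,-3],[-2,0,-6],[-2,0,-9],[-2,0,-10.5],[-2,0,-10.5],[-2,0,-10.5],[-2,0,-10.5],[-2,0,-10.5],[-2,0,-10.5],[-2,0,-10.5]],"roll":[0,0,0,0,0,0,0,0,0,0,0,0]}'
python3 - <<'E'
from h import *
from station import manip,imaging
for n in ("wrist","scene"):
    d=imaging.snapshot(n); P=pts(d); cv2.imwrite(f"pics/e{n}.png",d["image"][:,:,::-1])
    c=P[...,:2]-C0; X=c@EX; Y=c@EY; Z=P[...,2]
    k=(Z>.03)&(Z<.08)&(abs(Y)<.036)&(X>.064)&(X<.118)
    for lo in np.arange(.064,.118,.004):
        q=k&(X>=lo)&(X<lo+.004); print(n,round(lo+.002,3),q.sum(),(np.median(Z[q])*1e3).round(1) if q.any() else None)
    # circle fit in x-z of jar body
    q=(Z>.054)&(Z<.08)&(abs(Y)<.03)&(X>.068)&(X<.108); x,z=X[q],Z[q]
    s=np.linalg.lstsq(np.c_[2*x,2*z,np.ones(len(x))],x*x+z*z,rcond=None)[0]; print(n,"centre",s[:2].round(4),"r",np.sqrt(s[2]+s[0]**2+s[1]**2).round(4))
need(manip.sense(),[.5306,.1693,.150])
E
```

```text
t: 8.9
tcp_pos: [0.5517, -0.0101, 0.169]
tool_rot: [0.627, 0.779, -0.0, -0.001]
force: [0.2, 0.3, 0.7]
finger_gap: 0.004
wrist 0.066 349 35.7
wrist 0.07 294 36.1
wrist 0.074 301 58.9
wrist 0.078 458 64.9
wrist 0.082 470 68.3
wrist 0.086 572 70.2
wrist 0.09 526 71.5
wrist 0.094 541 71.8
wrist 0.098 584 71.5
wrist 0.102 583 70.2
wrist 0.106 582 68.3
wrist 0.11 491 64.5
wrist 0.114 450 58.4
wrist 0.118 386 56.4
wrist centre [0.0936 0.0518] r 0.0202
scene 0.066 41 35.4
scene 0.07 17 47.6
scene 0.074 50 60.6
scene 0.078 60 65.0
scene 0.082 64 68.0
scene 0.086 64 70.0
scene 0.09 71 70.6
scene 0.094 72 70.4
scene 0.098 69 69.8
scene 0.102 74 68.2
scene 0.106 68 65.1
scene 0.11 70 60.9
scene 0.114 48 55.7
scene 0.118 25 55.9
scene centre [0.0918 0.0524] r 0.0192
t 9.0 tcp [ 0.5518 -0.0101  0.1693] chute xy mm [25.2  0.2] toolx-yaw minus chute yaw deg -0.02 F [ 0.18 -0.29  0.09] gap -0.001
dp cm [17.97  1.77  1.93]
```

View pics/ewrist.png

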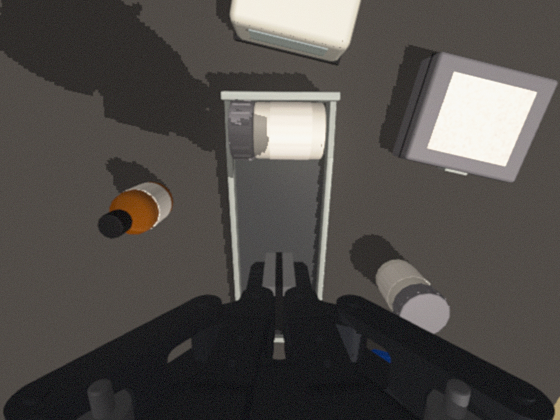

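The jar lies against the stop, at (278,130) with the stop at row 97. Its top is at about 70 to 71 mm, as expected. I'll cross-check the button in the scene view and then go to it.

```bash
python3 -m creep '{"claw":[0,0,0,0,0,0,0],"dp":[[4.5,0.45,0],[9,0.9,0],[13.5,1.35,0],[16.5,1.7,1],[18,1.77,1.9],[18,1.77,1.9],[18,1.77,1.9]],"roll":[0,0,0,0,0,0,0]}'
python3 - <<'E'
from h import *
from station import manip,imaging
d=pickle.load(open("pics/scene0.pkl","rb")); g=d["image"].max(-1)
k=np.zeros(g.shape,np.uint8); k[228:248,360:386]=(g[228:248,360:386]<70)
n,l,st,c=cv2.connectedComponentsWithStats(k); i=1+np.argmax(st[1:,4]); print("scene button px",c[i],st[i],"->",ray(d,*c[i],.072).round(4))
need(manip.sense(),[.5306,.1693,.150])
d=imaging.snapshot("scene"); cv2.imwrite("pics/f.png",cv2.resize(d["image"][150:300,220:420,::-1],None,fx=4,fy=4))
E
```

```text
t: 9.7
tcp_pos: [0.5306, 0.1687, 0.1502]
tool_rot: [0.627, 0.779, -0.001, -0.0]
force: [1.7, -0.7, -1.1]
finger_gap: -0.001
scene button px [373.21052632 235.05263158] [367 230  13  11 114] -> [0.5342 0.1721 0.072 ]
t 9.7 tcp [0.5306 0.1687 0.1502] chute xy mm [204.3 -17.5] toolx-yaw minus chute yaw deg -0.01 F [ 1.73 -0.69 -1.1 ] gap -0.001
dp cm [0.06 0.01 0.02]
```

View pics/f.png

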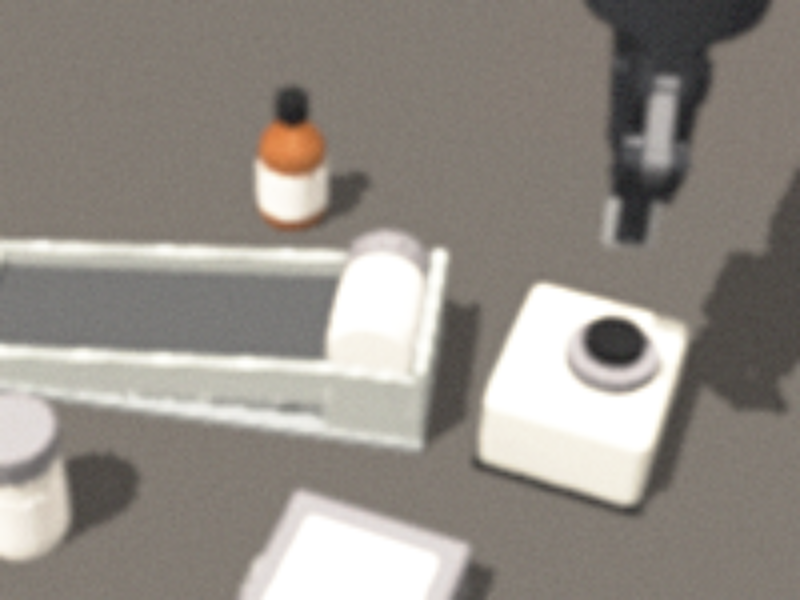

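The tips are above the button, which is at (613,340) in the crop. The two camera estimates of its position agree within 5 mm. I'll press down in small steps.

```bash
python3 -m creep '{"claw":[0,0,0,0,0,0,0,0,0],"dp":[[0.1,0,2],[0.1,0,4],[0.1,0,5],[0.1,0,5.5],[0.1,0,5.8],[0.1,0,6],[0.1,0,6.2],[0.1,0,6.3],[0.1,0,6.3]],"roll":[0,0,0,0,0,0,0,0,0]}'
```

```text
t: 10.65
tcp_pos: [0.531, 0.1702, 0.0882]
tool_rot: [0.627, 0.779, 0.0, 0.001]
force: [0.3, -1.9, 2.6]
finger_gap: 0.0
```

```bash
python3 -m creep '{"claw":[0,0,0,0,0],"dp":[[0,0,0.15],[0,0,0.3],[0,0,0.4],[0,0,0.4],[0,0,0.4]],"roll":[0,0,0,0,0]}'
```

```text
t: 11.15
tcp_pos: [0.531, 0.1703, 0.085]
tool_rot: [0.627, 0.779, 0.0, 0.001]
force: [-1.5, -3.8, 11.3]
finger_gap: 0.002
```

```bash
python3 -m creep '{"claw":[0,0,0,0],"dp":[[0,0,0.1],[0,0,0.1],[0,0,0.1],[0,0,0.1]],"roll":[0,0,0,0]}'
python3 - <<'E'
from station import imaging
import cv2
d=imaging.snapshot("scene"); cv2.imwrite("pics/g.png",cv2.resize(d["image"][150:300,220:420,::-1],None,fx=4,fy=4))
E
```

```text
t: 11.55
tcp_pos: [0.5311, 0.1703, 0.0849]
tool_rot: [0.627, 0.779, 0.001, 0.001]
force: [-2.2, -4.1, 18.9]
finger_gap: 0.001
```

View pics/g.png

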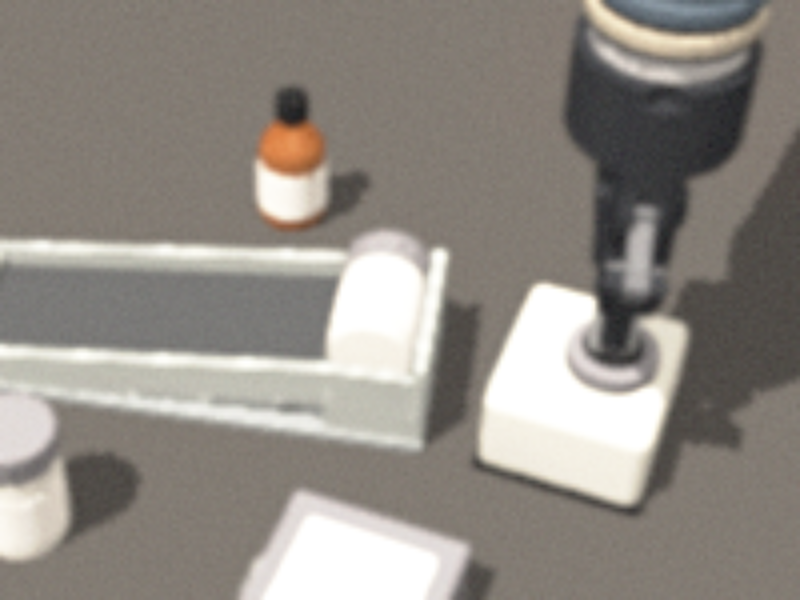

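The button is bottomed: 18.9 N with no further travel, and the tip is on the button inside the collar at (613,345). The jar is still home at (380,310). I'll release the button and rise.

```bash
python3 -m creep '{"claw":[0,0,0,0,0,0,0,0,0],"dp":[[0,0,-1],[0,0,-3],[0,0,-6],[0,0,-9],[0,0,-11],[0,0,-11],[0,0,-11],[0,0,-11],[0,0,-11]],"roll":[0,0,0,0,0,0,0,0,0]}'
python3 - <<'E'
from h import *
from station import manip,imaging
s=manip.sense(); where(s); print(abs(s["qd"]).max())
for n in ("scene","top"):
    d=imaging.snapshot(n); P=pts(d); cv2.imwrite(f"pics/h{n}.png",d["image"][:,:,::-1])
    c=P[...,:2]-C0; X=c@EX; Y=c@EY; Z=P[...,2]
    q=(Z>.05)&(Z<.08)&(abs(Y)<.045)&(X>.066)&(X<.108)
    print(n,"jar rect",q.sum(),cv2.minAreaRect(np.stack([X[q],Y[q]],1).astype(np.float32)*1000) if q.sum()>20 else None, np.percentile(Z[q],90) if q.any() else None)
    q=(np.hypot(P[...,0]-.5315,P[...,1]-.1703)<.009)&(Z<.1); print("button z",q.sum(),np.median(Z[q]) if q.any() else None)
E
```

```text
t: 12.5
tcp_pos: [0.5294, 0.1704, 0.191]
tool_rot: [0.627, 0.779, -0.001, -0.001]
force: [0.6, 0.4, -0.2]
finger_gap: 0.003
t 12.5 tcp [0.5294 0.1704 0.191 ] chute xy mm [206.3 -16.7] toolx-yaw minus chute yaw deg -0.03 F [ 0.6   0.41 -0.18] gap 0.003
0.005026053936475458
scene jar rect 553 ((89.05010986328125, 2.395038604736328), (37.764930725097656, 72.89959716796875), 0.31387564539909363) 0.07134409737371877
button z 51 0.07225564043720939
top jar rect 640 ((88.49690246582031, -0.85089111328125), (38.755958557128906, 83.4451675415039), 0.2168968915939331) 0.07203899263617963
button z 61 0.07207155211583356
```

View pics/hscene.png

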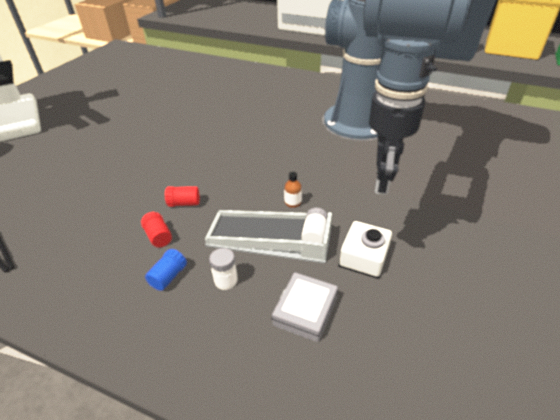

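The jar is home at (316,228), the button at (373,236) is back up at 72 mm, and the bystanders are where they started. The arm is clear and still, so I'm handing in.

```bash
python3 -c "
from station import workorder; print(workorder.sign_off())"
```

```text
the job is handed in; nothing more can be done
None
```

The job is done and handed in at about 12.6 s; hand-in returned no verdict. I rolled the jar up the chute with two fingertips until it dropped behind the crest against the end stop. I then pressed the reader's button down with the shut fingers and let it go.

**Last checks:**
- **Jar:** it lies square across the pocket, about 89–94 mm along the chute and about 1.5 mm off its middle line. Its top is at about 71 mm, which puts the centre at about 49 mm.
- **Button:** it stopped moving at 18.9 N with the tool about 6 mm below first contact, and came back up to 72 mm after release.
- **Bystanders:** the spare jar, dropper and slide box look unmoved in the last picture. The arm is clear of everything.

**Disagreements:**
- The circle fits to the jar gave a radius of 19–20 mm instead of 22 mm and a centre height of 52 mm, so I relied on the top height.
- The last top-view outline measured 83 mm across the chute, where the jar is 70 mm long. It probably took in the side walls, so I took the jar's sideways position from the wrist and scene views.
- The two camera estimates of the button's position differed by about 4.6 mm, which the fingertips' width covered.

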